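# Put the dried chopping boards away and close the rack on them

### The job

The red chopping board is already in the wooden board rack; put the yellow and the blue one, now dry, away from the draining tray beside it. Draw the rack's sliding stop back to make room, stand the boards on their long edges in the rack, tabs up, in the order red, yellow, blue from the fixed end wall so that the tabs step from front to back, then push the stop up so that the boards stand tight together without play. Set each board gently down on the deck before you let go, without dropping or ramming it, and leave the mug, the tin and the pepper mill standing where they are.

Things in the scene. Friction and masses are not known exactly. Their poses are not given: they have to be found in the camera images.
- rack: fixed wooden rack; its deck slopes 12 degrees down to the end wall. Origin: on the deck at the foot of the wall's inner face, mid-length; z square to the deck, tipped 12 degrees to +y, x along wall and boards (+x away from the robot), y towards the wall. Wall: y 0 to 12 mm, 92 high. Boards stand at negative y, feet on z = 0, between side lips 15 mm high, 184 mm apart
- stop (a joint): sliding end stop: wooden plate 150 mm wide, 10 thick, 88 high, on a low foot, with a bent steel rod behind as handle. Value: clear gap in m from the wall's face to the stop's face, 0 to 0.105, growing as it slides along the rack's -y. Starts at 14 to 30 mm, too near for three boards (36 mm in all). Stays where it is left; friction about 4 N
- stop_grip (a point): middle of the level run of the stop's handle: a rod 12 mm thick and about 70 mm long that runs along the rack's y, here 58 mm behind the stop's face and 70 mm above the deck. Pinch it from above across the rack's x; the foot plate below it is 10 mm above the deck
- drainer: fixed white draining tray with steel wire rests, 196 x 222 mm, floor 6 mm above the worktop. Origin on the worktop under the middle place; x along the boards, y across them. Boards stand at y = 0 and +62 mm (which is where varies; the place at -62 is empty), foot against a low rod, under face (+y side) on a wire arch that reaches 79 mm up the board. Lift a board out along its own z axis
- red_board: rigid red chopping board with index tab, 0.26 kg (varies): 170 mm long, 12 thick, 110 high; tab 40 mm wide, same thickness, rises to 148 mm near its front (-x) end. Already stands in the rack, against the end wall. Origin: middle of the bottom edge; x along its length, y through its thickness, z up towards the tab. Set it on the deck with its axes parallel to the rack's
- red_tab (a point): middle of the red board's tab: -45 mm along the board's x and 131 mm above its bottom edge. Pinch it here across its 12 mm; above 110 mm no other board's edge is in the way of fingers in the rack, because the tabs are staggered along x
- yellow_board: rigid yellow chopping board with index tab, 0.26 kg (varies): 170 mm long, 12 thick, 110 high; tab 40 mm wide, same thickness, rises to 148 mm at mid-length. Starts in the tray leaning 30 degrees, top towards the tray's +y. Origin: middle of the bottom edge; x along its length, y through its thickness, z up towards the tab. Set it on the deck with its axes parallel to the rack's
- yellow_tab (a point): middle of the yellow board's tab: 0 mm along the board's x and 131 mm above its bottom edge. Pinch it here across its 12 mm; above 110 mm no other board's edge is in the way of fingers in the rack, because the tabs are staggered along x
- blue_board: rigid blue chopping board with index tab, 0.26 kg (varies): 170 mm long, 12 thick, 110 high; tab 40 mm wide, same thickness, rises to 148 mm near its far (+x) end. Starts in the tray leaning 30 degrees, top towards the tray's +y. Origin: middle of the bottom edge; x along its length, y through its thickness, z up towards the tab. Set it on the deck with its axes parallel to the rack's
- blue_tab (a point): middle of the blue board's tab: +45 mm along the board's x and 131 mm above its bottom edge. Pinch it here across its 12 mm; above 110 mm no other board's edge is in the way of fingers in the rack, because the tabs are staggered along x
- mug: small white mug with red-brown inside, 62 x 92 x 51 mm high, loose bystander between tray and rack; origin at the centre of its underside
- bean_tin: red food tin, 57 mm across, 72 mm high, loose bystander between tray and rack; origin at the centre of its underside
- pepper_mill: slim white pepper mill, 48 mm across, 231 mm high, loose bystander behind the work; origin at the centre of its underside. Behind it the wall cabinets begin: handles and fronts from world x = 0.58 on, 0.46 m above the worktop and up; keep the wrist clear of them, and of the fridge at the left

How it is judged (in metres and radians):
At the end, for the whole second after the job is handed in: Red, yellow, blue in this order from the end wall: tabs up and within 15 mm of their steps, each foot within 5 mm of its place in the closed pack and on the deck, square to the deck within 4 degrees; stop closed on them with under 3.5 mm of play in all; all at rest (y of red_board in the frame of rack between -0.011 and -0.001 m and z of red_board in the frame of rack between -0.004 and 0.005 m and x of red_tab in the frame of rack between -0.06 and -0.03 m and z of each of red_tab, yellow_tab, blue_tab in the frame of rack above 0.12 m and angle between the z axis of each of red_board, yellow_board, blue_board and the z axis of rack, either way round below 0.07 rad and linear speed of each of red_board, yellow_board, blue_board below 0.02 m/s and y of yellow_board in the frame of rack between -0.023 and -0.013 m and z of yellow_board in the frame of rack between -0.004 and 0.005 m and x of yellow_tab in the frame of rack between -0.015 and 0.015 m and y of blue_board in the frame of rack between -0.035 and -0.025 m and z of blue_board in the frame of rack between -0.004 and 0.005 m and x of blue_tab in the frame of rack between 0.03 and 0.06 m and value of joint stop between 0.033 and 0.0395 m and not (velocity of joint stop above 0.01 m/s or velocity of joint stop below -0.01 m/s)); the robot touches nothing.
It fails at once if the mug, the tin or the pepper mill is shoved away (more than 30 mm) or tipped over (distance of any of mug, bean_tin, pepper_mill from where it was at the start of the episode above 0.03 m or angle between any of mug, bean_tin, pepper_mill's own z axis and vertical above 0.35 rad).
It fails at once if a board is dropped into the rack: let go over it with its foot more than 18 mm above the deck ((y of red_board in the frame of rack between -0.11 and 0.02 m and z of red_board in the frame of rack above 0.018 m and contact force between the fingers and red_board below 0.2 N) or (y of yellow_board in the frame of rack between -0.11 and 0.02 m and z of yellow_board in the frame of rack above 0.018 m and contact force between the fingers and yellow_board below 0.2 N) or (y of blue_board in the frame of rack between -0.11 and 0.02 m and z of blue_board in the frame of rack above 0.018 m and contact force between the fingers and blue_board below 0.2 N)).
It fails at once if a board is rammed into the rack (more than 70 N between them) (contact force between any of red_board, yellow_board, blue_board and rack above 70 N).
It also fails if it takes over 69 s, if anything falls off the work surface, if the arm or the gripper's body presses on something with over 40 N, if the wrist force passes 120 N, or if a joint passes its speed limit or range.

### The arm

A 7-joint arm with a two-finger parallel gripper is mounted at the origin on a cart in front of the work surface, level with it; the furniture and walls round the work are solid. World frame = base frame: x ahead of the robot, y to its left, z up, the work surface at z = 0. Lengths are in mm, angles in rad, forces in N, time in s.
With the tool pointing down it reaches from about 425 to 950 mm from the base axis. Payload 4.7 kg.
Tool frame: the origin (TCP) lies between the finger pads; the fingertips stand tips_ahead ahead of it and the grasp point (between the pads) lies 6 mm ahead of it (tips_ahead is the distance from the TCP to the fingertips, in mm); z points along the fingers, y is the line along which they close (so a half turn about z gives the same grasp; the last joint's range is limited). The gripper opens to 85 mm and grips with 20 to 120 N. Pads are 22 mm wide; open, the fingers measure 114 mm over their backs; the gripper's body (76 mm by 85 mm) begins 54 mm behind the grasp point. The pads swing forward as they close: fully open they stand 13 mm farther back than shut.
Start: joints at [1.27, 0.469, -0.049, 1.532, 0.024, 1.141, -0.082], TCP at [181.259, -650.224, 256.335] pointing down, gripper open.
Joint ranges: [-2.59, 2.59], [-0.33, 1.99], [-1.39, 1.29], [0.1, 2.45], [-1.04, 4.18], [0.21, 1.99], [-2.66, 2.66]. Speed limits (rad/s): [2.57, 2.57, 3.14, 3.14, 3.14, 3.14, 3.14].

### API

Orientations are given as a unit quaternion [w, x, y, z].
In Python, from cell import state, camera, camera_model, finish_job, look_for, silhouettes, place_of, tips_ahead gives the robot as it stands.
- The arm moves only by the tool servo_tool, never from a script. Its argument "deltas" is text: rows parted by semicolons, each of 7 numbers parted by spaces: the turn, a rotation vector about the tool's x, y, z in rad, then the shift along the tool's x, y, z in cm, then the finger opening in cm, from 0 to 8.54. In form: wx wy wz dx dy dz gripper; .... A call has 1 to 8 rows; each row shifts and turns the commanded pose from where the row before left it, along the tool's axes as they then stand; what a row does not reach is not made up. A row lasts 1/12 s, in which the tool goes at most 41.7 mm and 7.16 degrees, less where a joint would pass 70% of its speed; a pose out of reach is approached as far as the arm can. A call is refused whole if a number of a shift passes 4.17 or a number of a turn 0.125, either way. A call with a gripper value outside its range is refused whole. The fingers move at their own pace and stop on an object; "squeeze" is the grip in N (left out, the last holds). Time passes only in rows, so rows that do not move let the fingers close. It gives the time, the measured TCP pose, the force, the opening and the grip force at its end, in the units of the state.
- state(): the state, without advancing time (a new reading comes with each control period).
- camera(name): name is "side" or "top"; returns (picture, depth): 420x560x3 uint8, red, green, blue; 420x560 float32, mm along the optical axis (not along the pixel's ray), 0 where there is no reading.
- camera_model(name): a dict with "fx", "fy", "cx", "cy" (pixels), "k1" (the pictures are not rectified: a ray, as slopes to the right and down, at radius r is drawn at 1 + k1 r^2 times it, then the intrinsics apply), "R" (3x3) and "t" (3): a world point X has camera coordinates R X + t. Camera axes: x right, y down, z forward; pixel columns grow to the right and rows downward; lengths in mm; the calibration is good to about 2 mm. A picture is of the moment at which its call begins. camera_model takes no time and is no camera call.
- finish_job(): hands the job in; it is judged then, once.
Trained networks look in the newest picture that a camera, given by its name, has taken for a name from the list of things; names that differ only in an ending like _2 or _b are one class to them, and where a whole thing is asked for, a point or a joint stands for the part that bears it (a point fixed in the world has none). Each returns a list of dicts, best first, with "conf" (0 to 1); they miss things now and then, are a little off and sometimes report something else, mostly with a low value. They report only what shows in the picture. A call takes as long as a camera call.
- look_for(camera, query): "point" ([x, y, z] in mm, in world coordinates, good to about 4 mm: the middle of the surface that is visible of it).
- silhouettes(camera, query): "mask" (420x560 bool, what is visible of it).
- place_of(camera, query): "point" ([x, y, z] in mm, in world coordinates, good to about 4 mm: a listed point, or the origin of a listed thing).
The state is a dict: "time": time; "joint_pos": joint angles; "joint_vel": joint speeds; "effort": joint torques, N m; "position": TCP position; "ee_rot": TCP orientation; "force": force on the tool from outside, world axes, zero at the start; "moment": the same for the moment, N m; "opening": opening from 0.0 (shut) to 1.0 (fully open); "finger_force": force on a finger pad.
Only numpy, scipy, OpenCV 4.12 (cv2) and the standard library are available. Lean on these libraries where they do the work, as an engineer would, in place of code of your own. Each camera call takes 0.05 s, during which the arm holds its last target. There are 200 camera calls.

## Working session

There is one attempt and no reset: what is moved stays moved. The work goes in short steps, Python scripts to look and compute and a tool call to move; the robot and the scene stay as the last step left them, time stands still between calls to the robot, and variables do not carry over. Pictures are saved under pics/ and viewed, at most 10 in all, crops included, and the job is handed in when it is done.

Besides the shell and the picture viewer there is one more tool, called after "Request:" by a JSON object that holds its "op" and its "data". servo_tool: Moves the arm, as the interface text tells. Its arguments: {"type":"object","properties":{"deltas":{"type":"string"},"squeeze":{"type":"number"}},"required":["deltas"]}

```bash
mkdir -p pics; ls; cat > h.py <<'E'
import numpy as np, cv2
from scipy.spatial.transform import Rotation as Ro
from cell import *
def pix2w(cam,u,v,d):
    m=camera_model(cam); x=(u-m["cx"])/m["fx"]; y=(v-m["cy"])/m["fy"]
    a,b=x,y
    for _ in range(10):
        s=1+m["k1"]*(a*a+b*b); a,b=x/s,y/s
    P=np.stack([a*d,b*d,d],-1)
    return (P-np.array(m["t"]))@np.array(m["R"])
def w2pix(cam,X):
    m=camera_model(cam); P=np.array(m["R"])@np.array(X)+np.array(m["t"]); a,b=P[:2]/P[2]
    s=1+m["k1"]*(a*a+b*b); return m["fx"]*a*s+m["cx"],m["fy"]*b*s+m["cy"]
E
python3 - <<'E'
from h import *
s=state(); print({k:np.round(v,3) for k,v in s.items()}, tips_ahead)
for c in("side","top"):
    p,d=camera(c); cv2.imwrite(f"pics/{c}0.png",p[:,:,::-1]); np.savez(f"{c}0.npz",p=p,d=d)
    m=camera_model(c);print(c,np.round(-np.array(m["R"]).T@m["t"]),m["fx"])
for c in("side","top"):
  for q in["rack","stop_grip","drainer","red_tab","yellow_tab","blue_tab","red_board","yellow_board","blue_board","mug","bean_tin","pepper_mill"]:
    r=place_of(c,q); print(c,q,[(np.round(x["point"]),round(x["conf"],2)) for x in r[:2]])
E
```

```text
pics
{'time': np.float64(0.0), 'joint_pos': array([ 1.27 ,  0.469, -0.049,  1.534,  0.024,  1.141, -0.082]), 'joint_vel': array([ 0.001, -0.   ,  0.001, -0.001, -0.001, -0.001, -0.   ]), 'effort': array([-0.0000e+00, -5.1031e+01, -4.7000e-02, -2.3771e+01,  1.1000e-02,
        8.0000e-03, -0.0000e+00]), 'position': array([ 181.093, -649.714,  255.284]), 'ee_rot': array([-0.001,  0.991,  0.135, -0.   ]), 'force': array([-0.64 , -0.479, -0.936]), 'moment': array([ 0.03 , -0.035,  0.01 ]), 'finger_force': np.float64(0.0), 'opening': np.float64(1.0)} 25.0
side [ 475. -877.  714.] 420.73568692952426
top [ 415.  -93. 1238.] 386.268362843488
side rack [(array([450., 162.,  21.]), 0.65)]
side stop_grip []
side drainer [(array([ 478., -360.,    2.]), 0.74)]
side red_tab [(array([398., 175., 152.]), 0.73), (array([ 526., -231.,  126.]), 0.73)]
side yellow_tab [(array([ 483., -288.,  124.]), 0.91)]
side blue_tab [(array([ 484., -355.,    9.]), 0.68), (array([ 526., -227.,  124.]), 0.59)]
side red_board []
side yellow_board [(array([ 480., -353.,   10.]), 0.92)]
side blue_board [(array([ 480., -3
[... 345 characters left out ...]
p drainer [(array([ 473., -354.,    2.]), 0.84), (array([ 477., -294.,   11.]), 0.24)]
top red_tab [(array([400., 174., 154.]), 0.73), (array([ 478., -295.,   13.]), 0.36)]
top yellow_tab [(array([ 482., -288.,  123.]), 0.58), (array([ 473., -355.,   -4.]), 0.57)]
top blue_tab [(array([ 528., -227.,  124.]), 0.81), (array([ 484., -290.,  122.]), 0.33)]
top red_board [(array([448., 152.,  26.]), 0.64)]
top yellow_board [(array([ 478., -358.,    8.]), 0.98)]
top blue_board [(array([ 480., -292.,   11.]), 0.97), (array([458., 110., 103.]), 0.19)]
top mug [(array([ 428., -140.,   -3.]), 0.63)]
top bean_tin [(array([ 591., -150.,   -4.]), 0.78)]
top pepper_mill [(array([662., -67.,  -4.]), 0.91)]
```

View pics/top0.png

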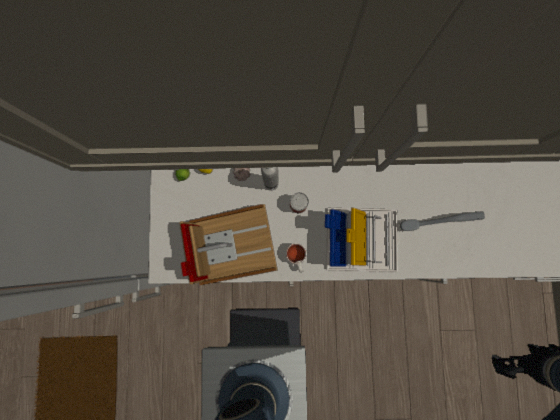

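View pics/side0.png

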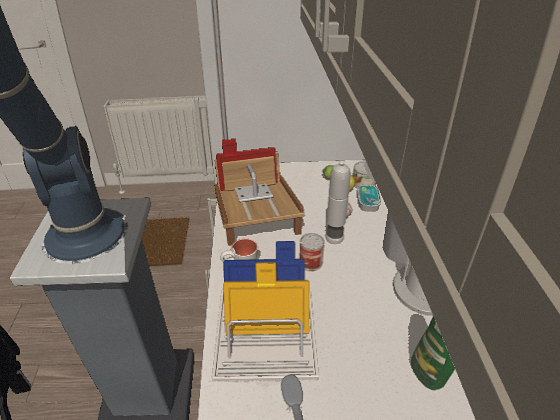

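The top view shows the rack, turned a few degrees, at (228,245) with its handle at (215,246), and the tray at (360,240) holding blue at (337,238) and yellow at (356,238). The mug is at (296,254), the tin at (299,203) and the mill at (270,177). The side view agrees. Next I fit planes and edges from the depth data.

```bash
cat > fit.py <<'E'
from h import *
def cloud(c,f=None):
    z=np.load(f or f"{c}0.npz"); p,d=z["p"],z["d"]; v,u=np.mgrid[:420,:560]
    W=pix2w(c,u.astype(float),v.astype(float),d.astype(float)); W[d==0]=np.nan
    return p,W,cv2.cvtColor(p,cv2.COLOR_RGB2HSV)
def plane(P,tol=4,it=300):
    rng=np.random.default_rng(0);b=None;n0=-1
    for _ in range(it):
        q=P[rng.choice(len(P),3,False)]; n=np.cross(q[1]-q[0],q[2]-q[0]); L=np.linalg.norm(n)
        if L<1: continue
        i=abs((P-q[0])@n/L)<tol
        if i.sum()>n0:n0=i.sum();b=i
    Q=P[b];c=Q.mean(0);n=np.linalg.svd(Q-c)[2][2]; n*=np.sign(n[2]) or 1
    return n,c,Q
E
python3 - <<'E'
from fit import *
for c in("top","side"):
    p,W,H=cloud(c); h,s,v=H[...,0],H[...,1],H[...,2]
    box=lambda lo,hi:np.all((W>lo)&(W<hi),-1)
    M={"red":((h<6)|(h>172))&(s>150)&box([300,100,40],[600,300,220]),
       "yellow":(h>20)&(h<32)&(s>150)&box([350,-450,0],[600,-200,200]),
       "blue":(h>105)&(h<130)&(s>130)&box([350,-450,0],[600,-150,200]),
       "deck":(h>6)&(h<25)&(s>60)&box([330,-70,10],[580,160,70])}
    for k,m in M.items():
        m=cv2.erode(m.astype(np.uint8),np.ones((2,2)))>0
        P=W[m]; 
        if len(P)<20: print(c,k,len(P)); continue
        n,ce,Q=plane(P)
        print(c,k,len(P),len(Q),"n",n.round(3),"yaw",np.degrees(np.arctan2(-n[0],n[1])).round(1),"tilt",np.degrees(np.arccos(n[2])).round(1),"c",ce.round(),"min",np.percentile(Q,2,0).round(),"max",np.percentile(Q,98,0).round())
        if k in("yellow","blue","red"):
            T=P[P[:,2]>np.percentile(P[:,2],99)-12]; print("   tabtop",np.median(T,0).round(),T.max(0).round())
            mm=cv2.minAreaRect(P[:,:2].astype(np.float32)); print("   rect",np.round(mm[0]),np.round(mm[1]),round(mm[2],1))
    # handle: grey, above deck
    m=(s<50)&box([400,20,70],[520,170,150]); P=W[m]
    if len(P)>10:
        mm=cv2.minAreaRect(P[:,:2].astype(np.float32)); print(c,"handle",len(P),np.median(P,0).round(),np.round(mm[0]),np.round(mm[1]),mm[2], P.min(0).round(),P.max(0).round())
E
python3 -c "
import cv2
a=cv2.imread('pics/top0.png')[190:300,170:290];b=cv2.imread('pics/side0.png')[130:270,200:330]
cv2.imwrite('pics/c1.png',cv2.hconcat([cv2.resize(a,(400,500),interpolation=2),cv2.resize(b,(400,500),interpolation=2)]))"
```

```text
top red 436 397 n [ 0.179 -0.957  0.229] yaw -169.4 tilt 76.8 c [428. 167. 133.] min [365. 143.  73.] max [519. 185. 173.]
   tabtop [397. 171. 171.] [413. 179. 176.]
   rect [441. 174.] [164.  33.] 16.1
top yellow 774 747 n [-0.037 -0.855  0.518] yaw 177.5 tilt 58.8 c [ 479. -325.   77.] min [ 403. -358.   22.] max [ 556. -287.  139.]
   tabtop [ 483. -288.  138.] [ 500. -282.  144.]
   rect [ 481. -321.] [ 77. 161.] 88.1
top blue 791 778 n [-0.042 -0.856  0.515] yaw 177.2 tilt 59.0 c [ 480. -262.   79.] min [ 401. -293.   27.] max [ 554. -227.  139.]
   tabtop [ 522. -229.  137.] [ 541. -223.  145.]
   rect [ 479. -259.] [ 73. 160.] 88.0
top deck 2620 2114 n [-0.035  0.205  0.978] yaw 9.8 tilt 12.0 c [469.  36.  52.] min [372. -45.  29.] max [560. 141.  69.]
top handle 133 [460. 101. 111.] [459. 105.] [12. 94.] 9.903887748718262 [447.  59.  75.] [470. 150. 122.]
side red 638 593 n [ 0.166 -0.962  0.218] yaw -170.2 tilt 77.4 c [423. 166. 124.] min [366. 142.  54.] max [521. 183. 167.]
   tabtop [398. 171. 164.] [415. 178. 170.]
   rect [444. 168.] [165.  34.] 10.8
side yellow 372 371 n [-0.035 -0.866  0.5  ] yaw 177.7 tilt 60.0 c [ 453. -318.   85.] min [ 402. -357.   18.] max [ 512. -291.  133.]
   tabtop [ 479. -291.  132.] [ 489. -289.  137.]
   rect [ 469. -324.] [139.  70.] 1.3
side blue 1093 1086 n [-0.04  -0.864  0.502] yaw 177.4 tilt 59.9 c [ 483. -251.   96.] min [ 399. -267.   71.] max [ 558. -229.  136.]
   tabtop [ 524. -231.  133.] [ 541. -227.  139.]
   rect [ 479. -246.] [ 42. 164.] 87.3
side deck 2171 1435 n [-0.036  0.198  0.98 ] yaw 10.3 tilt 11.6 c [472.  28.  53.] min [375. -53.  30.] max [565. 141.  69.]
side handle 120 [461.  71. 106.] [457. 104.] [12. 96.] 12.151111602783203 [445.  57.  70.] [471. 151. 119.]
```

View pics/c1.png

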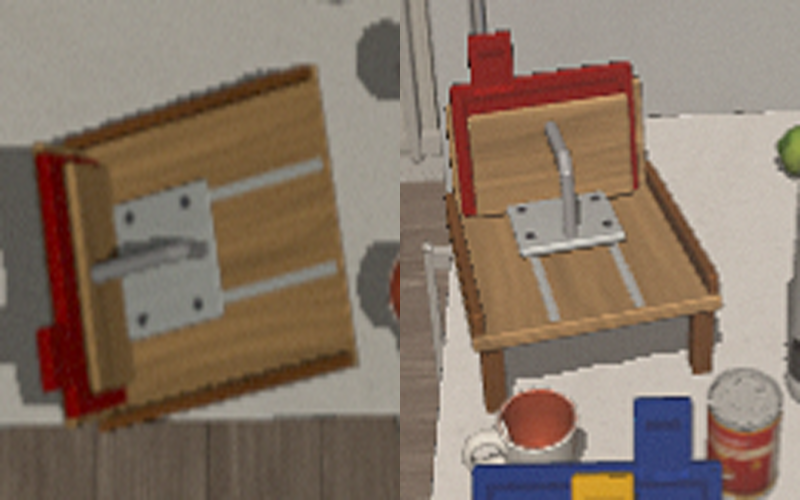

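```bash
cat >> h.py <<'E'
def Rz(a):return Ro.from_euler("z",a,degrees=True).as_matrix()
RR=Rz(10.2)@Ro.from_euler("x",-12,degrees=True).as_matrix()   # rack axes
OR=np.array([447.1,160.0,24.7])
rack=lambda *p: OR+RR@np.array(p,float)
torack=lambda P:(np.array(P)-OR)@RR
def tool(B,xa):   # tool z=-B z ; tool x=xa column sign: (idx,sign)
    z=-B[:,2]; x=B[:,xa[0]]*xa[1]; return np.stack([x,np.cross(z,x),z],1)
def plan(wps,grip,vmax=3.3,wmax=.11):
    s=state(); q=s["ee_rot"]; R=Ro.from_quat([q[1],q[2],q[3],q[0]]).as_matrix(); p=np.array(s["position"])
    rows=[]
    for (tp,tR) in wps:
        rv=Ro.from_matrix(R.T@tR).as_rotvec(); D=(np.array(tp)-p)/10
        n=int(max(np.ceil(np.linalg.norm(D)/vmax),np.ceil(np.linalg.norm(rv)/wmax),1))
        for i in range(n):
            d=R.T@D/n; w=rv/n; rows.append(list(np.round(w,3)+0)+list(np.round(d,2)+0)+[grip])
            R=R@Ro.from_rotvec(w).as_matrix(); p=p+D*10/n
    for i in range(0,len(rows),8):
        print("; ".join(" ".join(f"{x:g}" for x in r) for r in rows[i:i+8]))
    return rows
def now():
    s=state(); q=s["ee_rot"]; R=Ro.from_quat([q[1],q[2],q[3],q[0]]).as_matrix(); return np.array(s["position"]),R
E
python3 - <<'E'
from h import *
T=tool(RR,(1,1)); print(T.round(2))
plan([([440,-300,310],Rz(45)@now()[1]),(rack(0.5,-84,190),T),(rack(.5,-84,120),T)],5)
E
```

```text
[[-0.17  0.98  0.04]
 [ 0.96  0.18 -0.2 ]
 [-0.21  0.   -0.98]]
0 0 -0.056 2.45 -1.91 -0.38 5; 0 0 -0.056 2.56 -1.77 -0.38 5; 0 0 -0.056 2.65 -1.63 -0.38 5; 0 0 -0.056 2.74 -1.48 -0.38 5; 0 0 -0.056 2.82 -1.32 -0.38 5; 0 0 -0.056 2.89 -1.16 -0.38 5; 0 0 -0.056 2.95 -1 -0.38 5; 0 0 -0.056 3 -0.83 -0.38 5
0 0 -0.056 3.04 -0.66 -0.38 5; 0 0 -0.056 3.07 -0.49 -0.38 5; 0 0 -0.056 3.09 -0.32 -0.38 5; 0 0 -0.056 3.11 -0.14 -0.38 5; 0 0 -0.056 3.11 0.03 -0.38 5; 0 0 -0.056 3.1 0.21 -0.38 5; -0.006 -0.015 -0.053 2.86 -1.48 0.63 5; -0.006 -0.015 -0.053 2.94 -1.33 0.58 5
-0.006 -0.015 -0.053 3.02 -1.17 0.52 5; -0.006 -0.015 -0.053 3.08 -1.01 0.47 5; -0.006 -0.015 -0.053 3.14 -0.85 0.42 5; -0.006 -0.015 -0.053 3.19 -0.69 0.37 5; -0.006 -0.015 -0.053 3.22 -0.52 0.31 5; -0.006 -0.015 -0.053 3.25 -0.35 0.26 5; -0.006 -0.015 -0.053 3.27 -0.18 0.21 5; -0.006 -0.015 -0.053 3.28 0 0.16 5
-0.006 -0.015 -0.053 3.27 0.17 0.11 5; -0.006 -0.015 -0.053 3.26 0.34 0.06 5; -0.006 -0.015 -0.053 3.24 0.51 0.01 5; 0 0 0 0 0 2.33 5; 0 0 0 0 0 2.33 5; 0 0 0 0 0 2.33 5
```

Request:
{"op": "servo_tool", "data": {"deltas": "0 0 -0.056 2.45 -1.9 -0.4 5; 0 0 -0.056 2.55 -1.8 -0.4 5; 0 0 -0.056 2.65 -1.6 -0.4 5; 0 0 -0.056 2.75 -1.5 -0.4 5; 0 0 -0.056 2.8 -1.3 -0.4 5; 0 0 -0.056 2.9 -1.15 -0.4 5; 0 0 -0.056 2.95 -1 -0.4 5; 0 0 -0.056 3 -0.85 -0.4 5"}}

```text
time: 1.97
position: [329.9, -448.8, 288.7]
ee_rot: [0.0, 0.935, 0.353, 0.0]
force: [0.5, -0.5, 0.6]
opening: 0.589
finger_force: 0.0
```

Request:
{"op": "servo_tool", "data": {"deltas": "0 0 -0.056 3.05 -0.65 -0.4 5; 0 0 -0.056 3.05 -0.5 -0.4 5; 0 0 -0.056 3.1 -0.3 -0.4 5; 0 0 -0.056 3.1 -0.15 -0.4 5; 0 0 -0.056 3.1 0 -0.4 5; 0 0 -0.056 3.1 0.2 -0.4 5; -0.006 -0.015 -0.053 2.85 -1.5 0.6 5; -0.006 -0.015 -0.053 2.95 -1.3 0.6 5"}}

```text
time: 2.63
position: [443.4, -234.7, 300.3]
ee_rot: [0.014, 0.835, 0.55, -0.009]
force: [-0.1, 0.9, -0.6]
opening: 0.586
finger_force: 0.0
```

Request:
{"op": "servo_tool", "data": {"deltas": "-0.006 -0.015 -0.053 3 -1.15 0.5 5; -0.006 -0.015 -0.053 3.1 -1 0.45 5; -0.006 -0.015 -0.053 3.15 -0.85 0.4 5; -0.006 -0.015 -0.053 3.2 -0.7 0.35 5; -0.006 -0.015 -0.053 3.2 -0.5 0.3 5; -0.006 -0.015 -0.053 3.25 -0.35 0.25 5; -0.006 -0.015 -0.053 3.25 -0.2 0.2 5; -0.006 -0.015 -0.053 3.25 0 0.15 5"}}

```text
time: 3.3
position: [452.1, 22.5, 251.2]
ee_rot: [0.064, 0.698, 0.711, -0.049]
force: [0.6, 0.1, 0.7]
opening: 0.584
finger_force: 0.0
```

```bash
python3 - <<'E'
from h import *
T=tool(RR,(1,1)); p,R=now(); print(state()["time"],p.round(),torack(p).round(),R.round(2),np.round(state()["joint_pos"],2))
plan([(rack(.5,-84,140),T),(rack(.5,-84,78),T)],5)
E
```

```text
3.3 [452.  23. 251.] [ -19. -180.  193.] [[-0.02  1.    0.02]
 [ 0.99  0.02 -0.16]
 [-0.16  0.02 -0.99]] [ 0.39  0.17 -0.7   2.02  0.31  1.04 -0.45]
-0.002 -0.012 -0.04 2.39 0.13 1.44 5; -0.002 -0.012 -0.04 2.4 0.22 1.41 5; -0.002 -0.012 -0.04 2.41 0.31 1.39 5; -0.002 -0.012 -0.04 2.41 0.41 1.36 5; 0 0 0 0 0 3.1 5; 0 0 0 0 0 3.1 5
```

Request:
{"op": "servo_tool", "data": {"deltas": "-0.002 -0.012 -0.04 2.4 0.15 1.4 5; -0.002 -0.012 -0.04 2.4 0.2 1.4 5; -0.002 -0.012 -0.04 2.4 0.3 1.4 5; -0.002 -0.012 -0.04 2.4 0.4 1.4 5; 0 0 0 0 0 0 5; 0 0 0 0 0 0 5"}}

```text
time: 3.8
position: [456.5, 107.4, 178.4]
ee_rot: [0.078, 0.637, 0.764, -0.068]
force: [0.2, -0.3, 0.3]
opening: 0.584
finger_force: 0.0
```

```bash
python3 - <<'E'
from h import *
T=tool(RR,(1,1)); p,R=now(); print(state()["time"],p.round(),torack(p).round(),R.round(2),np.round(state()["joint_pos"],2))
plan([(rack(.5,-84,78),T)],5,vmax=2.5)
c,d=camera("side");cv2.imwrite("pics/s1.png",cv2.resize(c[80:300,170:390,::-1],(600,600)))
E
```

```text
3.8 [457. 107. 178.] [ -0. -84. 139.] [[-0.18  0.98  0.03]
 [ 0.96  0.18 -0.2 ]
 [-0.21 -0.01 -0.98]] [ 0.17  0.33 -0.73  2.05  0.5   0.98 -0.67]
-0.002 -0.001 0.001 0 0.03 2.04 5; -0.002 -0.001 0.001 0 0.02 2.04 5; -0.002 -0.001 0.001 0.01 0.02 2.04 5
```

View pics/s1.png

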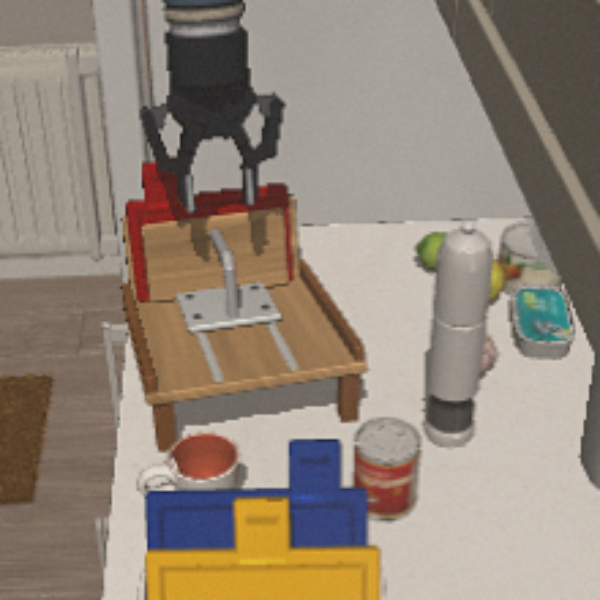

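The gripper stands square over the handle, with the fingers at (190,190) and (250,190) and the rod at (225,255). I descend, close and pull back 65 mm.

Request:
{"op": "servo_tool", "data": {"deltas": "0 0 0 0 0 2 5; 0 0 0 0 0 2 5; 0 0 0 0 0 2.1 5; 0 0 0 0 0 0 2; 0 0 0 0 0 0 0.5; 0 0 0 0 0 0 0.5; 0 0 0 0 0 0 0.5; 0 0 0 0 0 0 0.5", "squeeze": 60}}

```text
time: 4.52
position: [460.3, 94.0, 121.0]
ee_rot: [0.08, 0.639, 0.762, -0.067]
force: [0.1, -0.8, 4.6]
opening: 0.115
finger_force: 58.7
```

Request:
{"op": "servo_tool", "data": {"deltas": "0 0 0 -0.5 0 0 0.5; 0 0 0 -1 0 0 0.5; 0 0 0 -1 0 0 0.5; 0 0 0 -1 0 0 0.5; 0 0 0 -1 0 0 0.5; 0 0 0 -1 0 0 0.5; 0 0 0 -1 0 0 0.5; 0 0 0 0 0 0 0.5"}}

```text
time: 5.18
position: [471.2, 31.3, 134.5]
ee_rot: [0.079, 0.639, 0.762, -0.067]
force: [-1.0, 0.6, 8.2]
opening: 0.114
finger_force: 59.6
```

```bash
python3 - <<'E'
from h import *
p,R=now(); print(torack(p).round(1),R.round(2),np.round(state()["joint_pos"],2),state()["opening"])
E
```

```text
[   1.  -150.9   80.2] [[-0.17  0.98  0.04]
 [ 0.96  0.17 -0.2 ]
 [-0.21 -0.   -0.98]] [ 0.27  0.38 -0.67  2.11  0.59  0.86 -0.61] 0.11405593036422024
```

```bash
cat >> h.py <<'E'
RB=Rz(-2.5)@Ro.from_euler("x",-30,degrees=True).as_matrix()
TAB={"y":np.array([482,-290.2,123.7]),"b":np.array([527,-229.0,124.5])}
TB=tool(RB,(0,1)); TR=tool(RR,(0,1))
E
python3 - <<'E'
from h import *
t=TAB["y"]; z=RB[:,2]; p,R=now()
plan([(p-R[:,2]*100,R),(t+z*110,TB),(t+z*60,TB)],4)
E
```

```text
0 0 0 0 0 -2.5 4; 0 0 0 0 0 -2.5 4; 0 0 0 0 0 -2.5 4; 0 0 0 0 0 -2.5 4; -0.011 -0.019 0.104 -1.63 -0.2 0.42 4; -0.011 -0.019 0.104 -1.63 -0.03 0.45 4; -0.011 -0.019 0.104 -1.62 0.13 0.48 4; -0.011 -0.019 0.104 -1.59 0.29 0.52 4
-0.011 -0.019 0.104 -1.54 0.45 0.55 4; -0.011 -0.019 0.104 -1.47 0.6 0.58 4; -0.011 -0.019 0.104 -1.39 0.74 0.62 4; -0.011 -0.019 0.104 -1.3 0.87 0.65 4; -0.011 -0.019 0.104 -1.19 0.99 0.68 4; -0.011 -0.019 0.104 -1.07 1.1 0.72 4; -0.011 -0.019 0.104 -0.93 1.2 0.75 4; -0.011 -0.019 0.104 -0.79 1.28 0.78 4
-0.011 -0.019 0.104 -0.64 1.34 0.81 4; -0.011 -0.019 0.104 -0.48 1.39 0.83 4; -0.011 -0.019 0.104 -0.32 1.42 0.86 4; -0.011 -0.019 0.104 -0.16 1.44 0.88 4; -0.011 -0.019 0.104 0.01 1.44 0.89 4; 0 0 0 0 0 2.5 4; 0 0 0 0 0 2.5 4
```

Request:
{"op": "servo_tool", "data": {"deltas": "0 0 0 0 0 0 4; 0 0 0 0 0 0 4; 0 0 0 0 0 -2 4; 0 0 0 0 0 -2.5 4; 0 0 0 0 0 -2.5 4; 0 0 0 0 0 -3 4; -0.011 -0.019 0.104 -1.65 -0.2 0.4 4; -0.011 -0.019 0.104 -1.65 0 0.45 4"}}

```text
time: 5.85
position: [470.3, 18.4, 231.4]
ee_rot: [0.109, 0.713, 0.69, -0.061]
force: [-0.1, -0.8, -1.2]
opening: 0.468
finger_force: 0.0
```

Request:
{"op": "servo_tool", "data": {"deltas": "-0.011 -0.019 0.104 -1.6 0.15 0.5 4; -0.011 -0.019 0.104 -1.6 0.3 0.5 4; -0.011 -0.019 0.104 -1.55 0.45 0.55 4; -0.011 -0.019 0.104 -1.45 0.6 0.6 4; -0.011 -0.019 0.104 -1.4 0.75 0.6 4; -0.011 -0.019 0.104 -1.3 0.85 0.65 4; -0.011 -0.019 0.104 -1.2 1 0.7 4; -0.011 -0.019 0.104 -1.05 1.1 0.7 4"}}

```text
time: 6.52
position: [476.8, -118.3, 223.2]
ee_rot: [0.204, 0.919, 0.335, -0.038]
force: [-0.3, -0.3, 0.0]
opening: 0.468
finger_force: 0.0
```

Request:
{"op": "servo_tool", "data": {"deltas": "-0.011 -0.019 0.104 -0.95 1.2 0.75 4; -0.011 -0.019 0.104 -0.8 1.3 0.8 4; -0.011 -0.019 0.104 -0.65 1.35 0.8 4; -0.011 -0.019 0.104 -0.5 1.4 0.85 4; -0.011 -0.019 0.104 -0.3 1.4 0.85 4; -0.011 -0.019 0.104 -0.15 1.45 0.9 4; -0.011 -0.019 0.104 0 1.45 0.9 4; 0 0 0 0 0 0 4"}}

```text
time: 7.18
position: [482.8, -239.3, 217.5]
ee_rot: [0.261, 0.965, -0.027, -0.01]
force: [-1.1, -0.2, -0.2]
opening: 0.469
finger_force: 0.0
```

```bash
python3 - <<'E'
from h import *
p,R=now(); t=TAB["y"]; z=RB[:,2]; print(((p-t)@RB).round(),R.round(2),np.round(state()["joint_pos"],2))
r=place_of("top","yellow_tab")
c,d=camera("top"); print([(np.round(x["point"]),round(x["conf"],2)) for x in place_of("top","yellow_tab")])
print([(np.round(x["point"]),round(x["conf"],2),torack(x["point"]).round()) for x in place_of("top","stop_grip")])
plan([(t+z*7,TB)],4)
E
```

```text
[ -1.  -3. 107.] [[ 1.   -0.05 -0.03]
 [-0.06 -0.86 -0.5 ]
 [-0.01  0.5  -0.86]] [ 0.34  0.29 -0.27  2.01  0.75  0.99 -2.01]
[(array([ 485., -290.,  121.]), 0.79), (array([ 592., -154.,   -5.]), 0.74)]
[(array([467.,  49., 117.]), 0.56, array([   0., -130.,   67.]))]
0 0.002 0 0.04 0.01 2.55 4; 0 0.002 0 0.04 0.01 2.55 4; 0 0.002 0 0.03 0.01 2.55 4; 0 0.002 0 0.03 0.01 2.55 4
```

Request:
{"op": "servo_tool", "data": {"deltas": "0 0.002 0 0.05 0 2.55 4; 0 0.002 0 0.05 0 2.55 4; 0 0.002 0 0.05 0 2.55 4; 0 0.002 0 0.05 0 2.55 4; 0 0 0 0 0 0 2; 0 0 0 0 0 0 0.5; 0 0 0 0 0 0 0.5; 0 0 0 0 0 0 0.5", "squeeze": 60}}

```text
time: 8.05
position: [483.7, -286.3, 130.8]
ee_rot: [0.26, 0.965, -0.022, -0.004]
force: [0.9, 0.5, -3.6]
opening: 0.129
finger_force: 60.2
```

```bash
python3 - <<'E'
from h import *
p,R=now(); t=TAB["y"]; z=RB[:,2]; s=state();print(((p-t)@RB).round(1),R.round(3),s["opening"],s["finger_force"],s["force"])
plan([(p+z*120,R),(p+z*120+[-10,0,75],R)],.5,vmax=2.2)
E
```

```text
[ 1.5 -0.1  8.2] [[ 0.999 -0.041 -0.02 ]
 [-0.046 -0.864 -0.501]
 [ 0.004  0.501 -0.865]] 0.12938610005016113 60.221993923187256 [ 0.88960604  0.49057843 -3.61255334]
0 0 0 0 0 -2 0.5; 0 0 0 0 0 -2 0.5; 0 0 0 0 0 -2 0.5; 0 0 0 0 0 -2 0.5; 0 0 0 0 0 -2 0.5; 0 0 0 0 0 -2 0.5; 0 0 0 -0.24 0.95 -1.62 0.5; 0 0 0 -0.24 0.95 -1.62 0.5
0 0 0 -0.24 0.95 -1.62 0.5; 0 0 0 -0.24 0.95 -1.62 0.5
```

Request:
{"op": "servo_tool", "data": {"deltas": "0 0 0 0 0 -1 0.5; 0 0 0 0 0 -2 0.5; 0 0 0 0 0 -2 0.5; 0 0 0 0 0 -2 0.5; 0 0 0 0 0 -2.5 0.5; 0 0 0 0 0 -2.5 0.5; 0 0 0 -0.25 0.95 -1.6 0.5; 0 0 0 -0.25 0.95 -1.6 0.5"}}

```text
time: 8.72
position: [480.9, -224.9, 273.1]
ee_rot: [0.259, 0.966, -0.022, -0.004]
force: [0.2, 0.1, -3.0]
opening: 0.133
finger_force: 60.2
```

Request:
{"op": "servo_tool", "data": {"deltas": "0 0 0 -0.25 0.95 -1.6 0.5; 0 0 0 -0.25 0.95 -1.6 0.5; 0 0 0 0 0 0 0.5"}}

```text
time: 8.97
position: [476.7, -226.6, 313.0]
ee_rot: [0.261, 0.965, -0.024, -0.001]
force: [1.1, -0.4, -2.8]
opening: 0.134
finger_force: 60.2
```

```bash
python3 - <<'E'
from h import *
p,R=now(); print(p.round(),np.round(state()["joint_pos"],2))
# board foot offset in tool frame: board x=tool x, y=-tool y, z=-tool z ; tab grasp at TCP => board z 139.2
plan([([470,-60,330],TR),(rack(0,-40,139+130),TR),(rack(0,-40,139+75),TR)],.5,vmax=3)
E
```

```text
[ 477. -227.  313.] [ 0.35  0.16 -0.3   1.93  0.64  1.13 -1.86]
0.053 0.012 -0.036 -0.24 -2.25 -1.64 0.5; 0.053 0.012 -0.036 -0.14 -2.34 -1.52 0.5; 0.053 0.012 -0.036 -0.03 -2.42 -1.4 0.5; 0.053 0.012 -0.036 0.07 -2.49 -1.27 0.5; 0.053 0.012 -0.036 0.17 -2.55 -1.13 0.5; 0.053 0.012 -0.036 0.28 -2.6 -0.99 0.5; 0 0 0 0.18 -2.66 -0.18 0.5; 0 0 0 0.18 -2.66 -0.18 0.5
0 0 0 0.18 -2.66 -0.18 0.5; 0 0 0 0.18 -2.66 -0.18 0.5; 0 0 0 0.18 -2.66 -0.18 0.5; 0 0 0 0.18 -2.66 -0.18 0.5; 0 0 0 0.18 -2.66 -0.18 0.5; 0 0 0 0.18 -2.66 -0.18 0.5; 0 0 0 0.18 -2.66 -0.18 0.5; 0 0 0 0 0 2.75 0.5
0 0 0 0 0 2.75 0.5
```

Request:
{"op": "servo_tool", "data": {"deltas": "0.053 0.012 -0.036 -0.25 -2.25 -1.65 0.5; 0.053 0.012 -0.036 -0.15 -2.35 -1.5 0.5; 0.053 0.012 -0.036 0 -2.4 -1.4 0.5; 0.053 0.012 -0.036 0.05 -2.5 -1.25 0.5; 0.053 0.012 -0.036 0.15 -2.55 -1.15 0.5; 0.053 0.012 -0.036 0.3 -2.6 -1 0.5; 0 0 0 0.2 -2.65 -0.2 0.5; 0 0 0 0.2 -2.65 -0.2 0.5"}}

```text
time: 9.63
position: [462.5, -7.3, 318.5]
ee_rot: [0.103, 0.991, 0.089, 0.005]
force: [0.4, -0.3, -2.7]
opening: 0.134
finger_force: 60.2
```

Request:
{"op": "servo_tool", "data": {"deltas": "0 0 0 0.2 -2.65 -0.2 0.5; 0 0 0 0.2 -2.65 -0.2 0.5; 0 0 0 0.2 -2.65 -0.2 0.5; 0 0 0 0.2 -2.65 -0.2 0.5; 0 0 0 0.15 -2.65 -0.2 0.5; 0 0 0 0.15 -2.65 -0.15 0.5; 0 0 0 0.15 -2.6 -0.15 0.5; 0 0 0 0 0 0 0.5"}}

```text
time: 10.3
position: [440.2, 180.9, 292.4]
ee_rot: [0.1, 0.99, 0.094, 0.005]
force: [0.4, 0.9, -2.2]
opening: 0.128
finger_force: 60.3
```

```bash
cat > chk.py <<'E'
# measure coloured boards in the rack frame: face plane, foot etc.
from fit import *
HS={"red":(172,6,150),"yellow":(20,32,150),"blue":(105,130,130)}
def chk(cols,cams=("top","side"),save=None):
    s=state(); p,R=now(); print("t",round(s["time"],2),"TCP rack",torack(p).round(1),"align",(RR.T@R).round(3).tolist(),"F",np.round(RR.T@s["force"],1),"open",round(s["opening"]*85,1))
    for c in cams:
        im,d=camera(c); np.savez("n.npz",p=im,d=d); _,W,H=cloud(c,"n.npz"); Q=torack(W)
        if save: cv2.imwrite(f"pics/{save}_{c}.png",im[:,:,::-1])
        for k in cols:
            a,b,sm=HS[k]; h=H[...,0]; m=((h>=a)&(h<=b)) if a<b else ((h>=a)|(h<=b))
            m&=(H[...,1]>sm)&np.all((Q>[-130,-120,-20])&(Q<[130,60,330]),-1)
            m=cv2.erode(m.astype(np.uint8),np.ones((2,2)))>0; P=Q[m]
            if len(P)<20: print(c,k,len(P)); continue
            F,ce,I=plane(P,3); F*=-np.sign(F[1])
            print(c,k,len(I),"n",F.round(3),"face y at mid",ce.round(1),"min",np.percentile(P,1,0).round(1),"max",np.percentile(P,99,0).round(1))
E
python3 - <<'E'
from chk import *
chk(["red","yellow"],save="y1")
E
```

```text
t 10.3 TCP rack [ -3.1 -34.4 266.4] align [[1.0, 0.012, -0.007], [0.012, -1.0, 0.008], [-0.007, -0.008, -1.0]] F [ 0.6  1.2 -2. ] open 10.9
top red 352 n [-0.005 -1.    -0.005] face y at mid [ -2.9 -13.5  35.6] min [-82.5 -15.3   9.6] max [ 76.2 -11.3  61.2]
top yellow 1033 n [ 0.014 -1.    -0.002] face y at mid [ -8.2 -41.6 192. ] min [-86.4 -44.2 138.5] max [ 74.1 -34.5 265. ]
side red 705 n [-0.006 -1.    -0.008] face y at mid [-13.3 -10.7  79. ] min [-82.8 -16.   11.2] max [ 79.7  -5.5 110.6]
side yellow 1802 n [ 0.009 -1.    -0.011] face y at mid [ -4.4 -42.6 183.3] min [-83.5 -47.5 129.7] max [ 76.  -37.4 247.6]
```

View pics/y1_side.png

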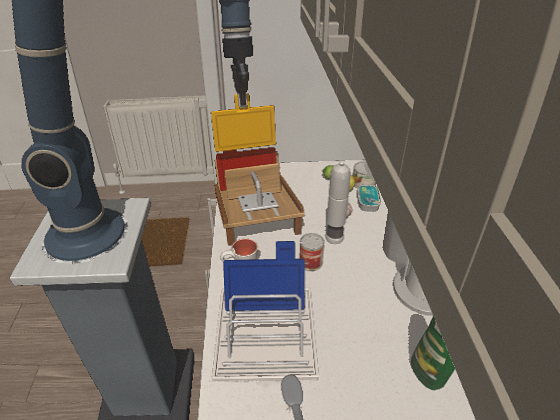

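The side view shows yellow hanging square over the rack at (243,128), about 18 mm in front of red and ahead of the stop.

Request:
{"op": "servo_tool", "data": {"deltas": "0 0 0 0.3 0 2 0.5; 0 0 0 0.1 0 2 0.5; 0 0 0 0 0 2 0.5; 0 0 0 0 0 2 0.5; 0 0 0 0 0 1.5 0.5; 0 0 0 0 0 1 0.5; 0 0 0 0 0 0.5 0.5; 0 0 0 0 0 0 0.5"}}

```text
time: 11.07
position: [449.4, 152.1, 184.9]
ee_rot: [0.103, 0.991, 0.089, 0.004]
force: [-0.9, 0.3, -2.5]
opening: 0.129
finger_force: 60.2
```

```bash
python3 - <<'E'
from chk import *
chk(["red","yellow"],save="y2")
E
```

```text
t 11.07 TCP rack [  0.8 -41.3 155. ] align [[1.0, 0.002, -0.01], [0.002, -1.0, 0.003], [-0.01, -0.003, -1.0]] F [-0.8  0.9 -2.3] open 10.9
top red 306 n [ 0.002 -1.     0.022] face y at mid [-17.6 -12.8 108.9] min [-83.1 -15.3  78.5] max [ 76.1  -4.5 149.6]
top yellow 757 n [ 0.002 -1.     0.009] face y at mid [ -4.3 -48.8  80.8] min [-83.5 -51.1  23. ] max [ 78.8 -39.8 153.4]
side red 96 n [-0.032 -0.999 -0.003] face y at mid [-45.9 -10.  132.9] min [-63.8 -15.2 120. ] max [-29.5  -4.9 145.5]
side yellow 821 n [ 0.    -1.    -0.019] face y at mid [ -6.2 -46.   98.3] min [-80.9 -51.4  30.2] max [ 80.3 -41.9 151.2]
```

Request:
{"op": "servo_tool", "data": {"deltas": "0 0 0 0.1 -0.7 0.3 0.5; 0 0 0 0 -0.6 0.3 0.5; 0 0 0 0 -0.5 0.2 0.5; 0 0 0 0 -0.2 0.1 0.5; 0 0 0 0 0 0.15 0.5; 0 0 0 0 0 0.1 0.5; 0 0 0 0 0 0 0.5"}}

```text
time: 11.75
position: [447.4, 169.9, 169.9]
ee_rot: [0.103, 0.991, 0.089, 0.005]
force: [-0.7, -0.3, -3.1]
opening: 0.132
finger_force: 60.3
```

```bash
python3 - <<'E'
from chk import *
chk(["red","yellow"],("top",))
E
```

```text
t 11.75 TCP rack [  2.  -20.7 144.1] align [[1.0, 0.002, -0.009], [0.003, -1.0, 0.003], [-0.008, -0.003, -1.0]] F [-0.8  0.5 -3.1] open 11.3
top red 133 n [ 0.047 -0.998  0.045] face y at mid [-19.4 -11.2 127.6] min [-81.2 -14.8 106.5] max [ 76.2  -4.4 152. ]
top yellow 759 n [ 0.004 -1.     0.004] face y at mid [ -1.5 -28.3  68.2] min [-80.5 -30.6  12.1] max [ 80.7 -19.5 147. ]
```

Request:
{"op": "servo_tool", "data": {"deltas": "0 0 0 0 0 0.15 0.5; 0 0 0 0 0 0.1 0.5; 0 0 0 0 0 0 0.5"}}

```text
time: 12.05
position: [447.5, 169.3, 167.6]
ee_rot: [0.103, 0.991, 0.089, 0.005]
force: [0.0, 0.2, -2.3]
opening: 0.131
finger_force: 60.3
```

Request:
{"op": "servo_tool", "data": {"deltas": "0 0 0 0 0 0.1 0.5; 0 0 0 0 0 0.1 0.5; 0 0 0 0 0 0 0.5"}}

```text
time: 12.3
position: [447.6, 169.3, 165.9]
ee_rot: [0.103, 0.991, 0.089, 0.005]
force: [-0.1, -0.2, -1.6]
opening: 0.132
finger_force: 60.4
```

Request:
{"op": "servo_tool", "data": {"deltas": "0 0 0 0 0 0.1 0.5; 0 0 0 0 0 0.1 0.5; 0 0 0 0 0 0 0.5"}}

```text
time: 12.55
position: [447.2, 169.6, 165.5]
ee_rot: [0.103, 0.991, 0.089, 0.005]
force: [-6.3, -0.8, 11.3]
opening: 0.131
finger_force: 62.4
```

```bash
python3 - <<'E'
from chk import *
chk([],())
E
```

```text
t 12.55 TCP rack [  1.8 -20.  139.7] align [[1.0, 0.003, -0.008], [0.003, -1.0, 0.003], [-0.008, -0.003, -1.0]] F [-6.4 -2.  11.1] open 11.2
```

Request:
{"op": "servo_tool", "data": {"deltas": "0 0 0 0 -0.1 -0.1 0.5; 0 0 0 0 -0.1 0 0.5; 0 0 0 0 -0.1 0 0.5; 0 0 0 0 0 0 0.5"}}

```text
time: 12.88
position: [447.4, 171.6, 165.0]
ee_rot: [0.103, 0.991, 0.089, 0.005]
force: [-3.3, -1.7, 6.9]
opening: 0.135
finger_force: 61.8
```

```bash
python3 - <<'E'
from chk import *
chk(["red","yellow"],("top",))
E
```

```text
t 12.88 TCP rack [  2.3 -18.  139.6] align [[1.0, 0.002, -0.007], [0.002, -1.0, 0.002], [-0.007, -0.002, -1.0]] F [-3.5 -2.5  6.5] open 11.5
top red 125 n [ 0.034 -0.997  0.064] face y at mid [-26.5 -11.7 129.4] min [-83.  -14.3 106.4] max [ 76.5  -4.4 151.3]
top yellow 774 n [-0.001 -1.     0.01 ] face y at mid [ -1.8 -26.1  64.7] min [-80.3 -28.5   9.4] max [ 81.6 -18.3 145.1]
```

Request:
{"op": "servo_tool", "data": {"deltas": "0 0 0 0 -0.1 0 0.5; 0 0 0 0 -0.1 0 0.5; 0 0 0 0 0 0 0.5"}}

```text
time: 13.18
position: [447.3, 172.6, 164.7]
ee_rot: [0.104, 0.991, 0.088, 0.005]
force: [-1.8, -3.4, 8.4]
opening: 0.127
finger_force: 61.8
```

Request:
{"op": "servo_tool", "data": {"deltas": "0 0 0 0 -0.1 0 0.5; 0 0 0 0 0 0 0.5"}}

```text
time: 13.35
position: [447.3, 172.6, 164.7]
ee_rot: [0.105, 0.991, 0.088, 0.005]
force: [-3.1, -5.1, 10.6]
opening: 0.131
finger_force: 62.0
```

Request:
{"op": "servo_tool", "data": {"deltas": "0 0 0 0 0 0 3; 0 0 0 0 0 0 3; 0 0 0 0 0 0 3; 0 0 0 0 0 -1 3; 0 0 0 0 0 -2 3; 0 0 0 0 0 -3 3; 0 0 0 0 0 -3.5 3; 0 0 0 0 0 -2 3"}}

```text
time: 14.02
position: [443.8, 200.2, 279.9]
ee_rot: [0.101, 0.991, 0.09, 0.007]
force: [0.7, 0.6, 0.4]
opening: 0.348
finger_force: 0.0
```

```bash
python3 - <<'E'
from chk import *
chk(["red","yellow"],save="y3")
r=place_of("top","blue_tab"); print([(np.round(x["point"]),round(x["conf"],2)) for x in r], TAB["b"])
t=TAB["b"]; z=RB[:,2]
plan([([485,-70,275],TB),(t+z*90,TB)],4)
E
```

```text
t 14.02 TCP rack [  3.9 -13.8 258. ] align [[1.0, 0.003, -0.003], [0.003, -1.0, 0.006], [-0.003, -0.006, -1.0]] F [0.8 0.4 0.5] open 29.6
top red 121 n [ 0.037 -0.999  0.025] face y at mid [-22.7 -11.4 128.7] min [-81.6 -14.7 106.3] max [ 76.4  -4.3 150. ]
top yellow 913 n [-0.006 -1.     0.012] face y at mid [ -0.5 -25.1  72.1] min [-79.8 -27.5   8.1] max [ 81.3 -17.4 148.8]
side red 127 n [ 0.019 -1.     0.012] face y at mid [-46.6 -10.2 127.4] min [-74.  -14.1 107.8] max [-29.6  -6.3 145.2]
side yellow 743 n [-0.005 -1.    -0.008] face y at mid [ -6.3 -22.9  89.6] min [-79.5 -27.6  11.1] max [ 81.7 -17.5 142.6]
[(array([ 521., -229.,  125.]), 0.73)] [ 527.  -229.   124.5]
-0.035 -0.008 0.023 -0.09 2.96 0.65 4; -0.035 -0.008 0.023 -0.01 2.93 0.75 4; -0.035 -0.008 0.023 0.06 2.9 0.86 4; -0.035 -0.008 0.023 0.14 2.87 0.96 4; -0.035 -0.008 0.023 0.22 2.83 1.06 4; -0.035 -0.008 0.023 0.29 2.79 1.15 4; -0.035 -0.008 0.023 0.37 2.74 1.25 4; -0.035 -0.008 0.023 0.44 2.68 1.34 4
-0.035 -0.008 0.023 0.51 2.62 1.43 4; 0 0 0 0.98 1.21 2.38 4; 0 0 0 0.98 1.21 2.38 4; 0 0 0 0.98 1.21 2.38 4; 0 0 0 0.98 1.21 2.38 4; 0 0 0 0.98 1.21 2.38 4
```

Request:
{"op": "servo_tool", "data": {"deltas": "-0.035 -0.008 0.023 -0.1 2.95 0.65 4; -0.035 -0.008 0.023 0 2.95 0.75 4; -0.035 -0.008 0.023 0.05 2.9 0.85 4; -0.035 -0.008 0.023 0.15 2.85 0.95 4; -0.035 -0.008 0.023 0.2 2.85 1.05 4; -0.035 -0.008 0.023 0.3 2.8 1.15 4; -0.035 -0.008 0.023 0.35 2.75 1.25 4; -0.035 -0.008 0.023 0.45 2.7 1.35 4"}}

```text
time: 14.83
position: [478.8, -46.0, 272.8]
ee_rot: [0.244, 0.97, -0.008, -0.007]
force: [1.1, 1.0, -0.5]
opening: 0.469
finger_force: 0.0
```

Request:
{"op": "servo_tool", "data": {"deltas": "-0.035 -0.008 0.023 0.5 2.6 1.45 4; 0 0 0 0.95 1.2 2.4 4; 0 0 0 0.95 1.2 2.4 4; 0 0 0 0.95 1.2 2.4 4; 0 0 0 0.95 1.2 2.4 4; 0 0 0 0.8 1.2 2.4 4; 0 0 0 0 0 0 4"}}

```text
time: 15.42
position: [522.1, -193.1, 195.3]
ee_rot: [0.26, 0.965, -0.023, -0.012]
force: [-1.7, -1.5, -1.5]
opening: 0.474
finger_force: 0.0
```

```bash
python3 - <<'E'
from h import *
t=TAB["b"]+[-2,0,0]; z=RB[:,2]
camera("side"); p,R=now();print(((p-t)@RB).round(1),np.round(state()["joint_pos"],2),[(np.round(x["point"]),round(x["conf"],2)) for x in place_of("side","blue_tab")])
plan([(t+z*7.5,TB)],4)
E
```

```text
[-4.  -2.5 81.5] [ 0.26  0.37 -0.31  1.96  0.76  1.04 -2.11] []
0 0.002 0.001 0.12 -0.04 2.53 4; 0 0.002 0.001 0.11 -0.04 2.53 4; 0 0.002 0.001 0.11 -0.03 2.53 4
```

Request:
{"op": "servo_tool", "data": {"deltas": "0 0.002 0.001 0.1 -0.05 2.5 4; 0 0.002 0.001 0.1 -0.05 2.5 4; 0 0.002 0.001 0.1 0 2.5 4; 0 0 0 0 0 0.1 4; 0 0 0 0 0 0 2; 0 0 0 0 0 0 0.5; 0 0 0 0 0 0 0.5; 0 0 0 0 0 0 0.5", "squeeze": 60}}

```text
time: 16.18
position: [528.1, -222.9, 134.7]
ee_rot: [0.26, 0.966, -0.02, -0.002]
force: [-0.8, -2.7, 1.9]
opening: 0.126
finger_force: 60.3
```

```bash
python3 - <<'E'
from h import *
p,R=now(); t=TAB["b"]+[-2,0,0]; z=RB[:,2]; s=state();print(((p-t)@RB).round(1),(RB.T@R).round(3),s["opening"],s["finger_force"],s["force"])
a=p+z*120
plan([(a,R),(a+[0,0,40],R),([515,-60,330],TR),(rack(45,-45,139+120),TR)],.5,vmax=2.8)
E
```

```text
[ 2.9  0.3 12. ] [[ 1.     0.001  0.009]
 [ 0.001 -1.    -0.002]
 [ 0.009  0.002 -1.   ]] 0.1261961688218726 60.33961057662964 [-0.75948807 -2.69226434  1.9042609 ]
0 0 0 0.02 0 -2.4 0.5; 0 0 0 0.02 0 -2.4 0.5; 0 0 0 0.02 0 -2.4 0.5; 0 0 0 0.02 0 -2.4 0.5; 0 0 0 0.02 0 -2.4 0.5; 0 0 0 0.01 1 -1.73 0.5; 0 0 0 0.01 1 -1.73 0.5; 0.063 0.014 -0.041 -0.39 -1.25 -1.92 0.5
0.063 0.014 -0.041 -0.31 -1.39 -1.84 0.5; 0.063 0.014 -0.041 -0.22 -1.51 -1.75 0.5; 0.063 0.014 -0.041 -0.13 -1.62 -1.65 0.5; 0.063 0.014 -0.041 -0.04 -1.73 -1.55 0.5; 0 0 0 0.19 -2.69 -0.09 0.5; 0 0 0 0.19 -2.69 -0.09 0.5; 0 0 0 0.19 -2.69 -0.09 0.5; 0 0 0 0.19 -2.69 -0.09 0.5
0 0 0 0.19 -2.69 -0.09 0.5; 0 0 0 0.19 -2.69 -0.09 0.5; 0 0 0 0.19 -2.69 -0.09 0.5; 0 0 0 0.19 -2.69 -0.09 0.5; 0 0 0 0.19 -2.69 -0.09 0.5
```

Request:
{"op": "servo_tool", "data": {"deltas": "0 0 0 0 0 -1.2 0.5; 0 0 0 0 0 -2 0.5; 0 0 0 0 0 -2.4 0.5; 0 0 0 0 0 -2.4 0.5; 0 0 0 0 0 -2.4 0.5; 0 0 0 0 0 -1.6 0.5; 0 0 0 0 1 -1.75 0.5; 0 0 0 0 1 -1.75 0.5"}}

```text
time: 16.85
position: [529.1, -159.7, 277.8]
ee_rot: [0.257, 0.966, -0.018, -0.002]
force: [0.8, -0.6, -3.1]
opening: 0.123
finger_force: 59.9
```

Request:
{"op": "servo_tool", "data": {"deltas": "0.063 0.014 -0.041 -0.4 -1.25 -1.9 0.5; 0.063 0.014 -0.041 -0.3 -1.4 -1.85 0.5; 0.063 0.014 -0.041 -0.2 -1.5 -1.75 0.5; 0.063 0.014 -0.041 -0.15 -1.6 -1.65 0.5; 0.063 0.014 -0.041 -0.05 -1.75 -1.55 0.5; 0 0 0 0.2 -2.7 -0.1 0.5; 0 0 0 0.2 -2.7 -0.1 0.5; 0 0 0 0.2 -2.7 -0.1 0.5"}}

```text
time: 17.52
position: [504.4, 22.1, 315.4]
ee_rot: [0.102, 0.991, 0.088, 0.009]
force: [0.3, 0.2, -3.2]
opening: 0.126
finger_force: 59.9
```

Request:
{"op": "servo_tool", "data": {"deltas": "0 0 0 0.2 -2.7 -0.1 0.5; 0 0 0 0.2 -2.7 -0.1 0.5; 0 0 0 0.2 -2.7 -0.1 0.5; 0 0 0 0.2 -2.7 -0.1 0.5; 0 0 0 0.2 -2.7 -0.1 0.5; 0 0 0 0.1 -1.5 -0.1 0.5; 0 0 0 0 0 0 0.5"}}

```text
time: 18.1
position: [487.8, 173.5, 289.7]
ee_rot: [0.101, 0.991, 0.092, 0.008]
force: [0.1, 0.4, -2.3]
opening: 0.124
finger_force: 59.8
```

```bash
python3 - <<'E'
from chk import *
chk(["blue"],save="b1")
plan([(rack(46,-52,143+20),TR)],.5,vmax=2)
E
```

```text
t 18.1 TCP rack [ 42.5 -49.2 260.4] align [[1.0, 0.008, -0.001], [0.008, -1.0, 0.007], [-0.001, -0.007, -1.0]] F [ 0.2  0.8 -2.1] open 10.5
top blue 954 n [ 0.007 -1.     0.011] face y at mid [-13.6 -57.3 183.7] min [-87.5 -59.6 131.7] max [ 69.9 -49.8 261.8]
side blue 1882 n [ 0.004 -1.    -0.012] face y at mid [ -6.1 -57.8 174.5] min [-85.6 -62.7 118.8] max [ 74.3 -53.3 239.4]
-0.001 0.001 0 0.06 -0.04 1.93 0.5; -0.001 0.001 0 0.06 -0.04 1.93 0.5; -0.001 0.001 0 0.06 -0.04 1.93 0.5; -0.001 0.001 0 0.06 -0.04 1.93 0.5; -0.001 0.001 0 0.06 -0.04 1.93 0.5
```

Request:
{"op": "servo_tool", "data": {"deltas": "0 0 0 0.2 0 2 0.5; 0 0 0 0.2 0 2 0.5; 0 0 0 0.2 0 2 0.5; 0 0 0 0.1 0 1.8 0.5; 0 0 0 0 0 1.2 0.5; 0 0 0 0 -0.5 0.7 0.5; 0 0 0 0 -0.5 0.2 0.5; 0 0 0 0 0 0 0.5"}}

```text
time: 18.87
position: [498.1, 159.9, 190.9]
ee_rot: [0.102, 0.991, 0.089, 0.008]
force: [-0.4, 0.3, -2.3]
opening: 0.129
finger_force: 59.8
```

```bash
python3 - <<'E'
from chk import *
chk(["blue","yellow"],save="b2")
E
```

```text
t 18.87 TCP rack [ 50.2 -43.5 160.7] align [[1.0, 0.001, -0.003], [0.001, -1.0, 0.004], [-0.003, -0.004, -1.0]] F [-0.4  0.9 -2.2] open 11.0
top blue 710 n [ 0.001 -1.     0.017] face y at mid [ -7.3 -51.5  84.3] min [-79.7 -53.8  29.6] max [ 78.4 -44.6 159.8]
top yellow 201 n [-0.035 -0.999  0.037] face y at mid [-16.4 -24.  120.1] min [-79.1 -27.3  99.6] max [ 60.1 -17.1 150.8]
side blue 738 n [-0.    -1.     0.006] face y at mid [ -2.8 -49.6  99. ] min [-79.4 -54.   30.4] max [ 82.  -44.5 150.6]
side yellow 71 n [ 0.022 -0.999 -0.042] face y at mid [  0.4 -22.6 133.4] min [-15.4 -28.8 121.5] max [ 17.4 -19.  145.5]
```

View pics/b2_side.png

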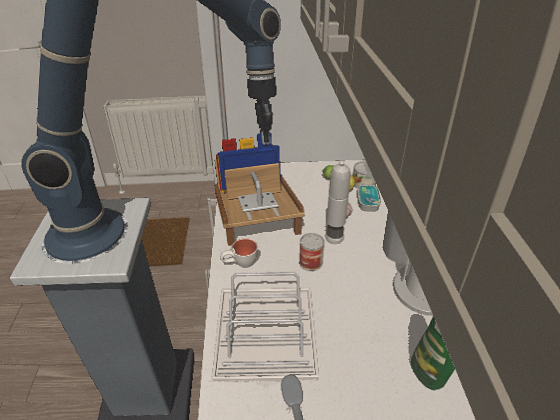

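The side view shows the tabs stepping red, yellow, blue at (229,145), (247,144) and (265,140). Blue is in front of yellow and still about 16 mm up.

Request:
{"op": "servo_tool", "data": {"deltas": "0 0 0 0 -0.5 0.4 0.5; 0 0 0 0 -0.4 0.4 0.5; 0 0 0 0 -0.2 0.2 0.5; 0 0 0 0 0 0.15 0.5; 0 0 0 0 0 0.1 0.5; 0 0 0 0 0 0 0.5"}}

```text
time: 19.47
position: [496.9, 166.3, 176.1]
ee_rot: [0.103, 0.991, 0.088, 0.007]
force: [-0.0, -0.8, -2.5]
opening: 0.128
finger_force: 59.9
```

Request:
{"op": "servo_tool", "data": {"deltas": "0 0 0 0 0 0.1 0.5; 0 0 0 0 0 0.1 0.5; 0 0 0 0 0 0 0.5"}}

```text
time: 19.72
position: [497.1, 166.0, 174.4]
ee_rot: [0.103, 0.991, 0.088, 0.008]
force: [-0.3, 0.4, -2.7]
opening: 0.13
finger_force: 59.9
```

```bash
python3 - <<'E'
from chk import *
chk(["blue"],("top",))
E
```

```text
t 19.72 TCP rack [ 50.3 -34.1 145.8] align [[1.0, -0.001, -0.003], [-0.001, -1.0, 0.002], [-0.003, -0.002, -1.0]] F [-0.3  1.  -2.5] open 11.1
top blue 700 n [-0.001 -1.     0.017] face y at mid [ -7.8 -42.   68.7] min [-79.9 -44.4  16.2] max [ 78.4 -35.  147.6]
```

Request:
{"op": "servo_tool", "data": {"deltas": "0 0 0 0 0 0.1 0.5; 0 0 0 0 0 0.1 0.5; 0 0 0 0 0 0 0.5"}}

```text
time: 20.02
position: [497.1, 166.4, 174.1]
ee_rot: [0.103, 0.991, 0.088, 0.008]
force: [-3.0, 0.4, 7.0]
opening: 0.126
finger_force: 61.5
```

Request:
{"op": "servo_tool", "data": {"deltas": "0 0 0 0 0 0.1 0.5; 0 0 0 0 0 0 0.5"}}

```text
time: 20.18
position: [497.2, 166.6, 174.1]
ee_rot: [0.103, 0.991, 0.088, 0.009]
force: [-4.3, 0.7, 13.4]
opening: 0.129
finger_force: 62.3
```

Request:
{"op": "servo_tool", "data": {"deltas": "0 0 0 0 0 0.1 0.5; 0 0 0 0 0 0 0.5"}}

```text
time: 20.35
position: [497.3, 166.7, 174.0]
ee_rot: [0.103, 0.991, 0.088, 0.009]
force: [-8.0, 1.2, 19.2]
opening: 0.125
finger_force: 63.2
```

Request:
{"op": "servo_tool", "data": {"deltas": "0 0 0 0 -0.1 -0.2 0.5; 0 0 0 0 -0.1 0 0.5; 0 0 0 0 -0.1 0 0.5; 0 0 0 0 0 0 0.5"}}

```text
time: 20.68
position: [497.2, 168.6, 173.6]
ee_rot: [0.104, 0.991, 0.088, 0.009]
force: [-3.4, -1.0, 10.0]
opening: 0.126
finger_force: 61.9
```

Request:
{"op": "servo_tool", "data": {"deltas": "0 0 0 0 -0.1 0 0.5; 0 0 0 0 -0.1 0 0.5; 0 0 0 0 0 0 0.5"}}

```text
time: 20.93
position: [497.1, 169.5, 173.4]
ee_rot: [0.105, 0.991, 0.087, 0.009]
force: [-2.1, -2.8, 12.7]
opening: 0.129
finger_force: 62.2
```

```bash
python3 - <<'E'
from chk import *
chk([],())
E
```

```text
t 20.93 TCP rack [ 50.9 -30.4 145.6] align [[1.0, -0.002, -0.002], [-0.002, -1.0, -0.002], [-0.002, 0.002, -1.0]] F [-2.6 -5.  11.9] open 10.9
```

Request:
{"op": "servo_tool", "data": {"deltas": "0 0 0 0 -0.1 -0.05 0.5; 0 0 0 0 -0.05 0 0.5; 0 0 0 0 0 0 0.5"}}

```text
time: 21.18
position: [497.0, 170.7, 173.2]
ee_rot: [0.105, 0.991, 0.087, 0.009]
force: [-1.8, -2.0, 9.4]
opening: 0.125
finger_force: 61.8
```

Request:
{"op": "servo_tool", "data": {"deltas": "0 0 0 0 0 0 3; 0 0 0 0 0 0 3; 0 0 0 0 0 0 3; 0 0 0 0 0 -1 3; 0 0 0 0 0 -2 3; 0 0 0 0 0 -3 3; 0 0 0 0 0 -3 3; 0 0 0 0 0 0 3"}}

```text
time: 21.85
position: [494.9, 194.1, 265.8]
ee_rot: [0.101, 0.991, 0.089, 0.013]
force: [1.4, 0.2, -0.0]
opening: 0.357
finger_force: 0.0
```

```bash
python3 - <<'E'
from chk import *
chk(["red","yellow","blue"],save="b3")
T=tool(RR,(1,1))
plan([(rack(1,-150.5,170),T),(rack(1,-150.5,130),T)],5)
E
```

```text
t 21.85 TCP rack [ 53.1 -25.6 241.1] align [[1.0, -0.0, 0.008], [-0.001, -1.0, 0.006], [0.008, -0.006, -1.0]] F [ 1.4 -0.1 -0. ] open 30.3
top red 87 n [ 0.048 -0.995  0.089] face y at mid [-37.7 -11.9 133.9] min [-82.3 -15.  106.4] max [ 77.5  -3.8 151. ]
top yellow 128 n [-0.013 -0.996 -0.094] face y at mid [-12.7 -22.7 125. ] min [-78.  -27.  106.7] max [ 79.4 -16.8 150.4]
top blue 859 n [-0.008 -1.     0.015] face y at mid [  3.  -37.   75.2] min [-78.6 -39.2  15.7] max [ 79.  -30.9 148.9]
side red 125 n [-0.025 -1.     0.009] face y at mid [-46.1  -9.8 127.2] min [-73.5 -15.2 108. ] max [-29.2  -5.3 145.5]
side yellow 105 n [ 0.028 -0.999 -0.037] face y at mid [  1.5 -22.7 126.7] min [-14.6 -26.8 109.8] max [ 17.7 -17.2 145.6]
side blue 560 n [-0.005 -1.    -0.002] face y at mid [  0.6 -34.9  90.9] min [-79.  -39.9  13. ] max [ 82.  -29.7 143. ]
0 0 -0.105 -0.33 0.82 0.44 5; 0 0 -0.105 -0.42 0.78 0.44 5; 0 0 -0.105 -0.5 0.74 0.44 5; 0 0 -0.105 -0.57 0.68 0.44 5; 0 0 -0.105 -0.64 0.62 0.44 5; 0 0 -0.105 -0.7 0.55 0.44 5; 0 0 -0.105 -0.75 0.47 0.44 5; 0 0 -0.105 -0.8 0.39 0.44 5
0 0 -0.105 -0.83 0.3 0.44 5; 0 0 -0.105 -0.86 0.21 0.44 5; 0 0 -0.105 -0.88 0.12 0.44 5; 0 0 -0.105 -0.89 0.03 0.44 5; 0 0 -0.105 -0.89 -0.06 0.44 5; 0 0 -0.105 -0.87 -0.15 0.44 5; 0 0 -0.105 -0.85 -0.25 0.44 5; 0 0 0 0 0 2 5
0 0 0 0 0 2 5
```

Request:
{"op": "servo_tool", "data": {"deltas": "0 0 -0.105 -0.35 0.8 0.3 5; 0 0 -0.105 -0.4 0.8 0.3 5; 0 0 -0.105 -0.5 0.75 0.4 5; 0 0 -0.105 -0.55 0.7 0.4 5; 0 0 -0.105 -0.65 0.6 0.5 5; 0 0 -0.105 -0.7 0.55 0.5 5; 0 0 -0.105 -0.75 0.45 0.5 5; 0 0 -0.105 -0.8 0.4 0.5 5"}}

```text
time: 22.62
position: [478.5, 114.2, 238.7]
ee_rot: [0.097, 0.868, 0.487, -0.037]
force: [0.5, -0.8, -0.0]
opening: 0.588
finger_force: 0.0
```

Request:
{"op": "servo_tool", "data": {"deltas": "0 0 -0.105 -0.85 0.3 0.5 5; 0 0 -0.105 -0.85 0.2 0.5 5; 0 0 -0.105 -0.9 0.1 0.5 5; 0 0 -0.105 -0.9 0 0.45 5; 0 0 -0.105 -0.9 -0.05 0.45 5; 0 0 -0.105 -0.85 -0.15 0.45 5; 0 0 -0.105 -0.85 -0.25 0.45 5; 0 0 0 0 0 0 5"}}

```text
time: 23.28
position: [465.5, 46.3, 217.9]
ee_rot: [0.077, 0.637, 0.764, -0.07]
force: [0.6, -0.6, -0.5]
opening: 0.583
finger_force: 0.0
```

```bash
python3 - <<'E'
from chk import *
camera("side");chk([],())
print([(torack(x["point"]).round(),round(x["conf"],2)) for x in place_of("side","stop_grip")])
plan([(rack(1,-150.5,79.5),tool(RR,(1,1)))],5,vmax=2.4)
E
```

```text
t 23.33 TCP rack [  -1.3 -151.8  165.8] align [[0.0, 1.0, -0.007], [1.0, -0.0, 0.002], [0.002, -0.007, -1.0]] F [ 0.1 -1.   0.5] open 49.7
[(array([   3., -135.,   73.]), 0.84)]
-0.001 -0.001 0 0.01 0.05 2.17 5; -0.001 -0.001 0 0.01 0.05 2.17 5; -0.001 -0.001 0 0.01 0.05 2.17 5; -0.001 -0.001 0 0.01 0.05 2.17 5
```

Request:
{"op": "servo_tool", "data": {"deltas": "0 0 0 0 0.05 2.2 5; 0 0 0 0 0.05 2.2 5; 0 0 0 0 0.05 2.1 5; 0 0 0 0 0.05 2.1 5; 0 0 0 0 0 0 2; 0 0 0 0 0 0 0.5; 0 0 0 0 0 0 0.5; 0 0 0 0 0 0 0.5", "squeeze": 60}}

```text
time: 24.05
position: [471.1, 32.7, 136.5]
ee_rot: [0.078, 0.637, 0.764, -0.068]
force: [-3.8, 0.6, 1.4]
opening: 0.115
finger_force: 58.7
```

Request:
{"op": "servo_tool", "data": {"deltas": "0 0 0 0.4 0 0 0.5; 0 0 0 0.8 0 0 0.5; 0 0 0 0.8 0 0 0.5; 0 0 0 0.8 0 0 0.5; 0 0 0 0.5 0 0 0.5; 0 0 0 0.3 0 0 0.5; 0 0 0 0 0 0 0.5"}}

```text
time: 24.63
position: [465.1, 66.9, 129.1]
ee_rot: [0.079, 0.637, 0.764, -0.068]
force: [-3.7, -0.5, 6.1]
opening: 0.115
finger_force: 59.0
```

```bash
python3 - <<'E'
from chk import *
chk(["blue"],save="c1")
E
```

```text
t 24.63 TCP rack [   1.2 -114.4   82.4] align [[-0.003, 1.0, -0.003], [1.0, 0.003, 0.001], [0.001, -0.003, -1.0]] F [-3.8 -1.1  6. ] open 9.8
top blue 3
side blue 118 n [-0.01 -1.   -0.01] face y at mid [-44.8 -34.4  81.5] min [-79.4 -39.1   9.1] max [ 83.9 -29.2 106.9]
```

Request:
{"op": "servo_tool", "data": {"deltas": "0 0 0 0.3 0 0 0.5; 0 0 0 0.2 0 0 0.5; 0 0 0 0 0 0 0.5"}}

```text
time: 24.98
position: [464.3, 71.3, 128.2]
ee_rot: [0.079, 0.637, 0.764, -0.068]
force: [-4.1, -2.7, 6.5]
opening: 0.116
finger_force: 59.0
```

Request:
{"op": "servo_tool", "data": {"deltas": "0 0 0 0.15 0 0 0.5; 0 0 0 0.1 0 0 0.5; 0 0 0 0 0 0 0.5"}}

```text
time: 25.23
position: [464.0, 73.4, 127.7]
ee_rot: [0.079, 0.637, 0.764, -0.068]
force: [-3.9, -2.2, 6.5]
opening: 0.112
finger_force: 59.1
```

Request:
{"op": "servo_tool", "data": {"deltas": "0 0 0 0.1 0 0 0.5; 0 0 0 0.1 0 0 0.5; 0 0 0 0 0 0 0.5"}}

```text
time: 25.48
position: [463.8, 74.4, 127.5]
ee_rot: [0.08, 0.637, 0.763, -0.069]
force: [-4.4, -4.2, 8.5]
opening: 0.113
finger_force: 59.2
```

Request:
{"op": "servo_tool", "data": {"deltas": "0 0 0 0.15 0 0 0.5; 0 0 0 0.1 0 0 0.5; 0 0 0 0 0 0 0.5"}}

```text
time: 25.73
position: [463.7, 74.7, 127.4]
ee_rot: [0.081, 0.638, 0.763, -0.071]
force: [-3.5, -10.0, 12.3]
opening: 0.116
finger_force: 59.5
```

Request:
{"op": "servo_tool", "data": {"deltas": "0 0 0 0.15 0 0 0.5; 0 0 0 0.1 0 0 0.5; 0 0 0 0 0 0 0.5"}}

```text
time: 25.98
position: [463.8, 74.8, 127.4]
ee_rot: [0.082, 0.638, 0.762, -0.072]
force: [-2.9, -13.4, 15.4]
opening: 0.115
finger_force: 59.8
```

Request:
{"op": "servo_tool", "data": {"deltas": "0 0 0 -0.15 0 0 0.5; 0 0 0 0 0 0 4; 0 0 0 0 0 0 4; 0 0 0 0 0 0 4; 0 0 0 -0.2 0 -1 4; 0 0 0 -0.3 0 -2.5 4; 0 0 0 -0.3 0 -3 4; 0 0 0 0 0 -3 4"}}

```text
time: 26.65
position: [461.1, 91.0, 221.5]
ee_rot: [0.078, 0.637, 0.764, -0.068]
force: [0.5, -0.5, 0.7]
opening: 0.468
finger_force: 0.0
```

Request:
{"op": "servo_tool", "data": {"deltas": "0 0 0 -3 0 -1 4; 0 0 0 -3 0 -1 4; 0 0 0 -3 0 0 4; 0 0 0 -3 0 0 4; 0 0 0 -3 0 0 4; 0 0 0 0 0 0 4"}}

```text
time: 27.15
position: [488.4, -55.5, 272.2]
ee_rot: [0.08, 0.64, 0.761, -0.068]
force: [0.3, -0.2, -1.2]
opening: 0.471
finger_force: 0.0
```

```bash
python3 - <<'E'
from chk import *
chk(["red","yellow","blue"],save="f")
a=cv2.imread('pics/f_top.png')[190:300,170:290];b=cv2.imread('pics/f_side.png')[130:270,200:330]
cv2.imwrite('pics/f.png',cv2.hconcat([cv2.resize(a,(400,500),interpolation=2),cv2.resize(b,(400,500),interpolation=2)]))
for q in ("stop_grip","mug","bean_tin","pepper_mill"): print(q,[(x["point"].round() if hasattr(x["point"],"round") else np.round(x["point"]),torack(x["point"]).round()) for x in place_of("top",q)[:1]])
E
```

```text
t 27.15 TCP rack [   2.5 -266.1  196.4] align [[0.005, 1.0, -0.003], [1.0, -0.005, -0.001], [-0.001, -0.003, -1.0]] F [ 0.2 -0.  -1.3] open 40.0
top red 91 n [-0.086 -0.996 -0.015] face y at mid [-49.6 -11.9 132.7] min [-82.2 -14.5 106.8] max [ 76.7  -4.2 150. ]
top yellow 126 n [-0.014 -0.998 -0.059] face y at mid [-12.1 -23.2 126. ] min [-78.2 -26.9 107.4] max [ 79.6 -16.6 150.5]
top blue 284 n [-0.009 -1.     0.014] face y at mid [  7.5 -36.7 111.6] min [-79.6 -39.   75.8] max [ 81.  -30.6 149.6]
side red 129 n [-0.041 -0.998 -0.037] face y at mid [-46.  -10.3 128.1] min [-63.7 -14.6 110.1] max [-29.2  -5.4 145.6]
side yellow 59 n [ 0.047 -0.998 -0.051] face y at mid [ -7.8 -22.9 127.5] min [-15.8 -27.4 109.7] max [ -0.2 -17.5 146.1]
side blue 169 n [-0.001 -1.    -0.004] face y at mid [-42.  -34.   88.2] min [-79.4 -38.5  11.3] max [ 18.8 -29.9 106.8]
stop_grip []
mug [(array([ 427., -140.,    1.]), array([ -73., -281.,  -84.]))]
bean_tin [(array([ 592., -151.,   -1.]), array([  87., -319.,  -94.]))]
pepper_mill [(array([663., -70.,  -8.]), array([ 172., -252.,  -86.]))]
```

View pics/f.png

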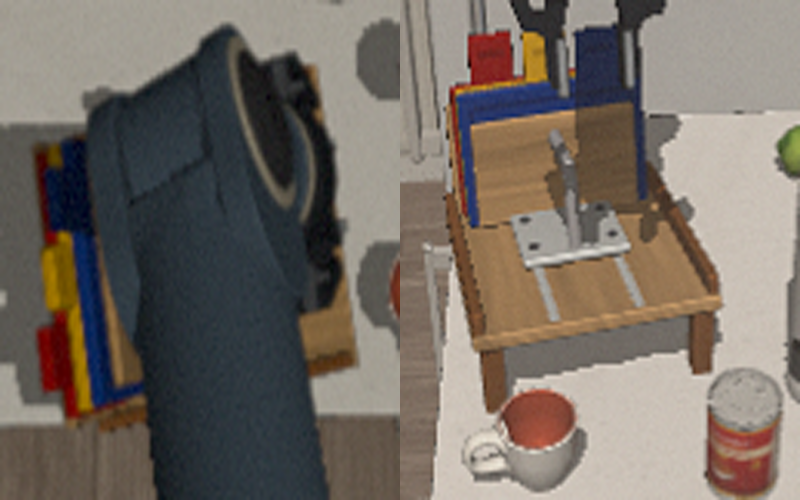

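The boards stand in order with the stop up against blue, the bystanders have not moved, and the arm is clear. I hand the job in.

```bash
python3 -c "
from cell import *
print(finish_job())"
```

```text
the job is handed in; nothing more can be done
None
```

Job handed in: red, yellow and blue stand in order from the end wall with tabs stepped and the stop pushed tight against them; the mug, tin and pepper mill are unmoved and the arm is clear, at about 27 s (`finish_job()` gave no verdict).

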